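# Free a sagging bolt and hold the reagent cage ajar

### The arm

A 6-joint arm with a two-finger parallel gripper is mounted at the origin on a cart in front of the work surface, level with it; the furniture and walls round the work are solid. World frame = base frame: x ahead of the robot, y to its left, z up, the work surface at z = 0. Lengths are in m, angles in rad, forces in N, time in s.
With the tool pointing down it reaches from about 0.2 to 0.875 m from the base axis. Payload 3.4 kg.
Tool frame: the origin (TCP) lies where the fingers leave the gripper's body, on its centre line; the fingertips stand 97 mm ahead of it and the grasp point (between the pads) lies 78 mm ahead of it; z points along the fingers, y is the line along which they close (so a half turn about z gives the same grasp; the last joint's range is limited). The gripper opens to 94 mm and grips with 3 to 60 N. Pads are 16 mm wide; open, the fingers measure 119 mm over their backs; the gripper's body (75 mm by 177 mm) begins 78 mm behind the grasp point.
Start: joints at [1.18, 0.276, 1.505, -0, 1.361, -0.121], TCP at [0.153, 0.554, 0.303] pointing down, gripper open.
Joint ranges: [-2.89, 2.89], [-0.75, 2.08], [0.22, 2.7], [-1.18, 4.32], [0.11, 2.71], [-2.7, 2.7]. Speed limits (rad/s): [2.57, 2.57, 3.14, 3.14, 3.14, 3.14].

### API

Orientations are given as a unit quaternion [x, y, z, w].
In Python, from cell import bot gives the robot as it stands.
- The arm moves only by the tool arm_command, never from a script. Its argument "plan" is a list of rows, each a list of 7 numbers: the shift along the tool's x, y, z in cm, then the turn, a rotation vector about the tool's x, y, z in degrees, then the opening, from 0 (shut) to 1 (fully open). In form: [[tx, ty, tz, rx, ry, rz, claw], ...]. A call has 1 to 8 rows; each row shifts and turns the commanded pose from where the row before left it, along the tool's axes as they then stand; what a row does not reach is not made up. A row lasts 1/12 s, in which the tool goes at most 41.7 mm and 7.16 degrees, less where a joint would pass 70% of its speed; a pose out of reach is approached as far as the arm can. A call is refused whole if a number of a shift passes 4.17 or a number of a turn 7.16, either way. A call with a gripper value outside its range is refused whole. The fingers move at their own pace and stop on an object; the grip force is fixed at half the most. Time passes only in rows, so rows that do not move let the fingers close. It gives the time, the measured TCP pose, the force, the opening and the grip force at its end, in the units of the state.
- bot.state(): the state, without advancing time (a new reading comes with each control period).
- bot.snapshot(name): name is "scene" or "top"; returns a dict with "image" (400x640x3 uint8, red, green, blue), "vertical_fov" (degrees; the focal length in pixels is half the picture's height over the tangent of half this angle, whatever the lens; pixels are square), "cx", "cy" (the principal point, pixels), "distortion" ([k1, k2, p1, p2, k3] as OpenCV has them; the pictures are not rectified), "xyz" and "orientation" of the camera in the world. Camera axes: x right, y down, z forward; pixel columns grow to the right and rows downward; lengths in m; the calibration is good to about 2 mm. A picture is of the moment at which its call begins. There is no depth.
- bot.finish_job(): hands the job in; it is judged then, once.
The state is a dict: "t": time; "joints": joint angles; "joint_velocities": joint speeds; "effort": joint torques, N m; "eef_pos": TCP position; "tcp_rot": TCP orientation; "ft_force": force on the tool from outside, world axes, zero at the start; "wrist_torque": the same for the moment, N m; "grip_width": finger opening in m; "grip_force": force on a finger pad.
Only numpy, scipy, OpenCV 4.12 (cv2) and the standard library are available. Lean on these libraries where they do the work, as an engineer would, in place of code of your own. Each camera call takes 0.05 s, during which the arm holds its last target. There are 200 camera calls.

### The job

Open the small reagent cage on the worktop: take the bolt by its ball knob, raise its drooping nose over the bent-up lip of the keeper while drawing the bolt towards the gate's hinge, without forcing it, until it is clear. Then swing the self-closing gate towards you by the knob until its free edge stands about 80 mm out, and finish there still gripping the knob, holding the gate still and ajar. Leave the bottle, cup and dish beside the cage where they stand.

Things in the scene. Friction and masses are not known exactly. Their poses are not given: they have to be found in the camera images.
- cage: Fixed reagent cage, 72 mm deep (x), 236 wide (y), 118 high: aluminium back, roof and front stiles, clear sides, two white bottles inside. Origin on the worktop, midway along its width, 44 mm behind the gate's mid-plane. x points from the gate to the back, away from the robot, y left to the gate's hinge, z up; turned by up to 0.33 rad. Only knob and stem rise above 123 mm.
- gate (a joint): Angle (rad) of the gate, a clear panel in an aluminium frame, 158 mm wide, top 117 mm up, in the cage's front. 0 = shut, grows to 1.2 as its free (right) edge swings out towards the robot. A spring always shuts it (0.2 N m at 0, 0.4 more per rad; slight damping and friction). 0.3 rad = free edge 50 mm out, 0.49 = 80 mm, 0.68 = 110 mm. The bolt in the keeper lets it move only 0.03 rad.
- barrel (a joint): Angle (rad) of the steel bolt barrel on the gate's front, which has come loose and hangs from one screw, at its left (hinge) end, 15 mm right of the gate's hinge axis and 105 mm above the worktop. 0 = sagged as far as it goes (nose end 0.06 rad below level); it grows to 0.2 as the nose is raised. It falls back by its own weight (about 2 N at the knob). Bolt, knob and nose tilt with it.
- bolt (a joint): Draw (m) of the round steel bolt along the barrel, 0 = fully home, starts between 0 and 0.004, grows to 0.042 as it is drawn left along the gate towards the hinge. Friction 1 N; it stays where it is left. With the nose down it stops at about 0.004 to 0.007 against the lip of the keeper; the nose has left the keeper altogether at 0.024.
- knob (a point): Centre of the steel ball knob, 24 mm across, on a 10 mm upright stem on the bolt; about 150 mm above the worktop, 110 mm right of the barrel's screw with the bolt home, free all round and above. Raising it by 7 mm brings the nose just above the lip; 12 mm gives clearance; about 22 mm is the stop with the bolt home, 15 mm with it drawn by 35 mm. It turns and slides with the bolt and the gate.
- nose_tip (a point): Lower end of the bolt's nose, a 10 mm round peg turned down from the bolt's right end, reaching 20 mm below the bolt's axis; at the start about 12 mm below the top of the keeper's lip and right of it.
- keeper_lip (a point): Middle of the top edge of the bent-up lip (20 mm across, 5 mm thick) that bars the left end of the steel keeper, a channel 33 mm long on the front of the cage's right-hand stile; 86 mm above the worktop, fixed to the cage. The keeper's front wall (top 120 mm above the worktop) keeps the gate from swinging until the nose has been drawn out to the left.
- gate_hinge (a point): Point on the gate's vertical hinge axis, at the left end of the cage's front, 105 mm above the worktop; fixed to the cage.
- gate_edge (a point): Point on the gate's free edge, 165 mm from the hinge axis, 105 mm above the worktop; moves with the gate.
- pull: The knob and its stem, which ride on the bolt; origin at the barrel's screw with the bolt home, not at the knob (use point knob).
- nose: The bolt's down-turned peg; origin at the barrel's screw with the bolt home (use point nose_tip).
- keeper: The bent keeper; its frame is the cage's (use point keeper_lip).
- amber_bottle: Loose amber reagent bottle with a blue cap, 66 mm across, 130 mm high, left of the cage; origin centre of its underside. A bystander.
- cup: Loose white tapered waste cup, 74 mm across, 87 mm high, right of the cage; origin centre of its underside. A bystander.
- dish: Loose closed petri dish, 92 mm across, 15 mm high, left of the bottle; origin centre of its underside. A bystander.

How it is judged:
On the way:
1. the bolt's nose is drawn clear of the keeper (value of joint bolt above 0.024 m), for 0.1 s.
At the end, for the whole second after the job is handed in: The gate stands still (under 0.15 rad/s) and ajar by 0.30 to 0.68 rad (free edge 50 to 110 mm out), the bolt is drawn by more than 22 mm, the fingers still grip the knob or its stem (more than 2 N), and bottle, cup and dish are within 20 mm of where they stood (value of joint gate between 0.3 and 0.68 rad and velocity of joint gate between -0.15 and 0.15 rad/s and value of joint bolt above 0.022 m and contact force between the fingers and pull above 2 N and distance of each of amber_bottle, cup, dish from where it was at the start of the episode below 0.02 m); the arm keeps its last pose, push and grip.
It fails at once if the bolt is forced against the keeper with more than 40 N (contact force between nose and keeper above 40 N).
It fails at once if the bottle beside the cage is pushed by 20 mm or more (distance of amber_bottle from where it was at the start of the episode above 0.02 m).
It fails at once if the cup beside the cage is pushed by 20 mm or more (distance of cup from where it was at the start of the episode above 0.02 m).
It fails at once if the dish beside the cage is pushed by 20 mm or more (distance of dish from where it was at the start of the episode above 0.02 m).
It also fails if it takes over 29 s, if anything falls off the work surface, if the arm or the gripper's body presses on something with over 40 N, if the wrist force passes 120 N, or if a joint passes its speed limit or range.

## Working session

There is one attempt and no reset: what is moved stays moved. The work goes in short steps, Python scripts to look and compute and a tool call to move; the robot and the scene stay as the last step left them, time stands still between calls to the robot, and variables do not carry over. Pictures are saved under pics/ and viewed, at most 10 in all, crops included, and the job is handed in when it is done.

Besides the shell and the picture viewer there is one more tool, called after ">>>" in YAML: its name, and indented under it one key for each argument. arm_command: Moves the arm, as the interface text tells. Its arguments: {"type":"object","properties":{"plan":{"type":"array"}},"required":["plan"]}

```bash
mkdir -p pics; cat > h.py <<'E'
import numpy as np, cv2, pickle
from scipy.spatial.transform import Rotation as R
from cell import bot
def snap(n,f):
    s=bot.snapshot(n); cv2.imwrite(f'pics/{f}.png',s['image'][:,:,::-1]); pickle.dump(s,open(f'pics/{f}.pkl','wb')); return s
def load(f): return pickle.load(open(f'pics/{f}.pkl','rb'))
def KD(s):
    f=s['image'].shape[0]/2/np.tan(np.radians(s['vertical_fov'])/2)
    return np.array([[f,0,s['cx']],[0,f,s['cy']],[0,0,1.]]),np.array(s['distortion'],float)
def rot(s):
    o=np.array(s['orientation'],float); return o.reshape(3,3) if o.size==9 else R.from_quat(o).as_matrix()
def ray(s,p):
    K,D=KD(s); u=cv2.undistortPoints(np.array([[p]],float),K,D)[0,0]
    d=rot(s)@np.array([u[0],u[1],1]); return np.array(s['xyz'],float),d/np.linalg.norm(d)
def atz(s,p,z):
    c,d=ray(s,p); return c+d*(z-c[2])/d[2]
def tri(s1,p1,s2,p2):
    c,d=ray(s1,p1); e,g=ray(s2,p2)
    t=np.linalg.lstsq(np.c_[d,-g],e-c,rcond=None)[0]; a=c+d*t[0]; b=e+g*t[1]
    return (a+b)/2,np.linalg.norm(a-b)
def proj(s,X):
    K,D=KD(s); r=rot(s).T; return cv2.projectPoints(np.array(X,float).reshape(-1,1,3),cv2.Rodrigues(r)[0],-r@np.array(s['xyz'],float),K,D)[0][:,0]
def crop(f,x,y,w,h,k,o):
    i=cv2.imread(f'pics/{f}.png')[y:y+h,x:x+w]; cv2.imwrite(f'pics/{o}.png',cv2.resize(i,None,fx=k,fy=k,interpolation=cv2.INTER_CUBIC))
E
python3 - <<'E'
from h import *
a=snap('scene','s1');b=snap('top','t1')
cv2.imwrite('pics/both.png',cv2.resize(np.vstack([a['image'],b['image']])[:,:,::-1],(480,600)))
for s in(a,b):print(s['xyz'],s['orientation'],s['vertical_fov'])
print(bot.state())
E
```

```text
[-0.10897759 -0.57520704  0.97281702] [ 0.82190005 -0.45502649  0.15875437 -0.30369104] 54.60874424656773
[ 0.27193462 -0.18722501  1.2443691 ] [ 0.7131954  -0.6954265   0.05971819 -0.06456039] 50.5292381306576
{'t': 0.1, 'joints': array([ 1.17999551e+00,  2.76520132e-01,  1.50596320e+00,  2.81900805e-05,
        1.36073281e+00, -1.20982384e-01]), 'joint_velocities': array([-9.72753154e-04, -4.46837790e-03, -2.59570233e-03, -2.20974308e-07,
        2.83844164e-04,  1.83762996e-03]), 'effort': array([ 3.20516949e-03, -4.05454159e+01, -2.37780029e+01,  7.01745576e-02,
        2.99403083e-02, -2.42280572e-05]), 'eef_pos': array([0.15312508, 0.55387803, 0.30191503]), 'tcp_rot': array([ 1.34503231e-01,  9.90912822e-01, -7.81822518e-04, -2.18792728e-04]), 'ft_force': array([ 0.86314878, -0.66919499,  0.72394536]), 'wrist_torque': array([ 0.01421415, -0.04395303, -0.00166981]), 'grip_force': 0.0, 'grip_width': 0.09420974948342563}
```

View pics/s1.png

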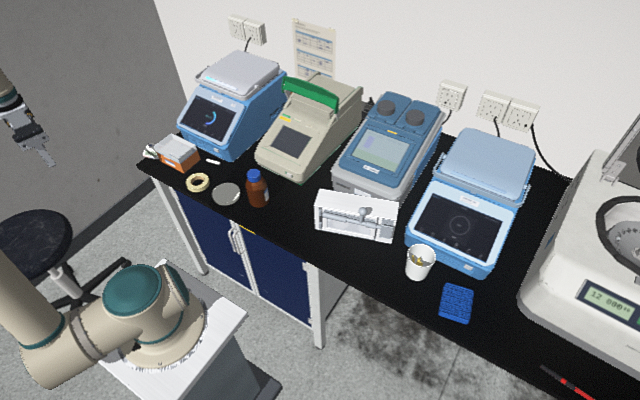

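View pics/t1.png

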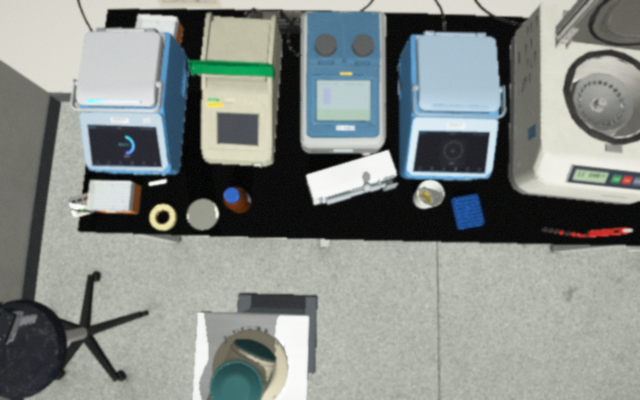

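The scene view shows the cage at about (355,215) with the knob near (366,211). In the top view the cage is at (350,178), the cup at (428,194) and the bottle at (237,198). Next I'll enlarge both.

```bash
python3 - <<'E'
from h import *
crop('s1',300,180,110,70,6,'a');crop('t1',295,140,115,75,6,'b')
a=cv2.imread('pics/a.png');b=cv2.imread('pics/b.png');b=cv2.resize(b,None,fx=1,fy=1)
crop('s1',300,180,110,50,7,'a');crop('t1',295,145,110,60,7,'b')
E
```

```text
(no output)
```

View pics/a.png

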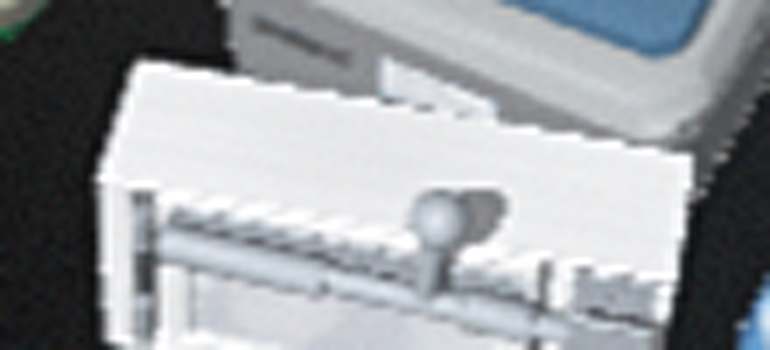

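View pics/b.png

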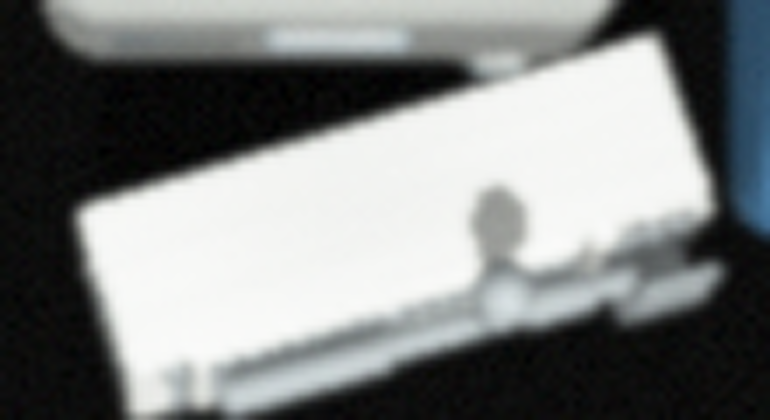

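```bash
python3 - <<'E'
from h import *
a=load('s1');b=load('t1')
S=lambda x,y:((x+.5)/7-.5+300,(y+.5)/7-.5+180)
T=lambda x,y:((x+.5)/7-.5+295,(y+.5)/7-.5+145)
print('knob',tri(a,S(439,217),b,T(503,296)), atz(b,T(503,296),.15),atz(a,S(439,217),.15))
for n,p,q in (('BL',S(140,62),T(78,210)),('BR',S(692,155),T(657,35))):
  print(n,tri(a,p,b,q),atz(a,p,.118),atz(b,q,.118))
BL=atz(b,T(78,210),.118);BR=atz(b,T(657,35),.118);d=BL-BR;print('width',np.linalg.norm(d),'yaw',np.arctan2(-d[0],d[1]))
d=atz(a,S(140,62),.118)-atz(a,S(692,155),.118);print(np.linalg.norm(d),np.arctan2(-d[0],d[1]))
print(atz(b,(428,188),.087),atz(b,(235,192),.13))
E
```

```text
knob (array([ 0.49560335, -0.30664463,  0.15480957]), np.float64(0.0030929043999816963)) [ 0.49556677 -0.30595743  0.15      ] [ 0.50035726 -0.30614055  0.15      ]
BL (array([ 0.53409748, -0.14462488,  0.11355332]), np.float64(0.0026431128328103827)) [ 0.531759  -0.1477462  0.118    ] [ 0.53216047 -0.14382297  0.118     ]
BR (array([ 0.60793261, -0.36894047,  0.1179804 ]), np.float64(0.0018547417740541652)) [ 0.60715539 -0.36830251  0.118     ] [ 0.60854005 -0.36969058  0.118     ]
width 0.23843242022953498 yaw 0.326089018236
0.23308732571909277 0.32939267769885616
[ 0.50952233 -0.48492128  0.087     ] [0.47690349 0.04408312 0.13      ]
```

```bash
cat >> h.py <<'E'
def rows(p,yaw,n,claw,start=None):
    "rows from now to TCP p, tool pointing down with tool y at angle yaw (world)"
    st=bot.state(); x,q=start or (np.array(st['eef_pos']),R.from_quat(st['tcp_rot']))
    Y=np.array([np.cos(yaw),np.sin(yaw),0]);Z=np.array([0,0,-1.]);G=R.from_matrix(np.c_[np.cross(Y,Z),Y,Z])
    rv=(q.inv()*G).as_rotvec(); d=(np.array(p)-x)/n
    for i in range(n):
        Q=q*R.from_rotvec(rv*i/n); print([*(float(v) for v in np.round(Q.inv().apply(d)*100,2)),*(float(v) for v in np.round(np.degrees(rv/n),2)),claw])
E
python3 -c "
from h import *
rows([.4975,-.306,.30],np.radians(-71.2),24,1)"
```

```text
[-2.34, -3.07, 0.01, -0.0, 0.0, 6.07, 1]
[-2.65, -2.81, 0.01, -0.0, 0.0, 6.07, 1]
[-2.93, -2.51, 0.01, -0.0, 0.0, 6.07, 1]
[-3.18, -2.19, 0.01, -0.0, 0.0, 6.07, 1]
[-3.39, -1.84, 0.01, -0.0, 0.0, 6.07, 1]
[-3.57, -1.47, 0.01, -0.0, 0.0, 6.07, 1]
[-3.7, -1.08, 0.01, -0.0, 0.0, 6.07, 1]
[-3.8, -0.68, 0.01, -0.0, 0.0, 6.07, 1]
[-3.85, -0.28, 0.01, -0.0, 0.0, 6.07, 1]
[-3.86, 0.13, 0.01, -0.0, 0.0, 6.07, 1]
[-3.82, 0.54, 0.01, -0.0, 0.0, 6.07, 1]
[-3.74, 0.94, 0.01, -0.0, 0.0, 6.07, 1]
[-3.62, 1.33, 0.01, -0.0, 0.0, 6.07, 1]
[-3.46, 1.71, 0.01, -0.0, 0.0, 6.07, 1]
[-3.26, 2.06, 0.01, -0.0, 0.0, 6.07, 1]
[-3.03, 2.4, 0.01, -0.0, 0.0, 6.07, 1]
[-2.76, 2.7, 0.01, -0.0, 0.0, 6.07, 1]
[-2.45, 2.98, 0.01, -0.0, 0.0, 6.07, 1]
[-2.13, 3.22, 0.01, -0.0, 0.0, 6.07, 1]
[-1.77, 3.43, 0.01, -0.0, 0.0, 6.07, 1]
[-1.4, 3.6, 0.01, -0.0, 0.0, 6.07, 1]
[-1.01, 3.72, 0.01, -0.0, 0.0, 6.07, 1]
[-0.61, 3.81, 0.01, -0.0, 0.0, 6.07, 1]
[-0.21, 3.85, 0.01, -0.0, 0.0, 6.07, 1]
```

>>> arm_command:
  plan:
    - [-2.3,-3.1,0,0,0,6.07,1]
    - [-2.65,-2.8,0,0,0,6.07,1]
    - [-2.9,-2.5,0,0,0,6.07,1]
    - [-3.2,-2.2,0,0,0,6.07,1]
    - [-3.4,-1.85,0,0,0,6.07,1]
    - [-3.6,-1.5,0,0,0,6.07,1]
    - [-3.7,-1.1,0,0,0,6.07,1]
    - [-3.8,-0.7,0,0,0,6.07,1]

```text
t: 0.77
eef_pos: [0.267, 0.2649, 0.3025]
tcp_rot: [0.532, 0.847, -0.0, 0.0]
ft_force: [0.4, -0.2, 0.7]
grip_width: 0.0937
grip_force: 0.0
```

>>> arm_command:
  plan:
    - [-3.85,-0.3,0,0,0,6.07,1]
    - [-3.85,0.1,0,0,0,6.07,1]
    - [-3.8,0.55,0,0,0,6.07,1]
    - [-3.75,0.95,0,0,0,6.07,1]
    - [-3.6,1.3,0,0,0,6.07,1]
    - [-3.45,1.7,0,0,0,6.07,1]
    - [-3.25,2.05,0,0,0,6.07,1]
    - [-3.0,2.4,0,0,0,6.07,1]

```text
t: 1.43
eef_pos: [0.3814, -0.021, 0.3026]
tcp_rot: [0.833, 0.553, 0.0, -0.0]
ft_force: [0.9, 0.3, -0.5]
grip_width: 0.0941
grip_force: 0.0
```

>>> arm_command:
  plan:
    - [-2.75,2.7,0,0,0,6.07,1]
    - [-2.45,3.0,0,0,0,6.07,1]
    - [-2.1,3.2,0,0,0,6.07,1]
    - [-1.8,3.4,0,0,0,6.07,1]
    - [-1.4,3.6,0,0,0,6.07,1]
    - [-1.0,3.7,0,0,0,6.07,1]
    - [-0.6,3.8,0,0,0,6.07,1]
    - [0,0,0,0,0,0,1]

```text
t: 2.1
eef_pos: [0.4843, -0.2756, 0.3014]
tcp_rot: [0.977, 0.212, 0.0, 0.002]
ft_force: [0.6, -0.6, 0.1]
grip_width: 0.094
grip_force: 0.0
```

```bash
python3 - <<'E'
from h import *
print(bot.state()['t'],bot.state()['eef_pos'],bot.state()['joints'])
s=snap('scene','s2');t=snap('top','t2')
for c in (s,t):print(proj(c,[.4975,-.306,.152]))
rows([.4975,-.306,.26],np.radians(-71.2),3,1)
a=s['image'][150:280,270:450,::-1];b=t['image'][130:250,290:470,::-1]
cv2.imwrite('pics/c.png',np.vstack([cv2.resize(x,None,fx=2.35,fy=2.35,interpolation=2) for x in(a,b)]))
E
```

```text
2.1 [ 0.4842859  -0.27558954  0.3014006 ] [-0.64098628  0.24842524  1.54688787 -0.00241807  1.34271959  0.50236791]
[[361.78402891 210.78863813]]
[[366.53164353 185.98688818]]
[-0.03, 1.31, 1.38, -0.04, 0.02, 2.02, 1]
[0.02, 1.31, 1.38, -0.04, 0.02, 2.02, 1]
[0.06, 1.31, 1.38, -0.04, 0.02, 2.02, 1]
```

View pics/c.png

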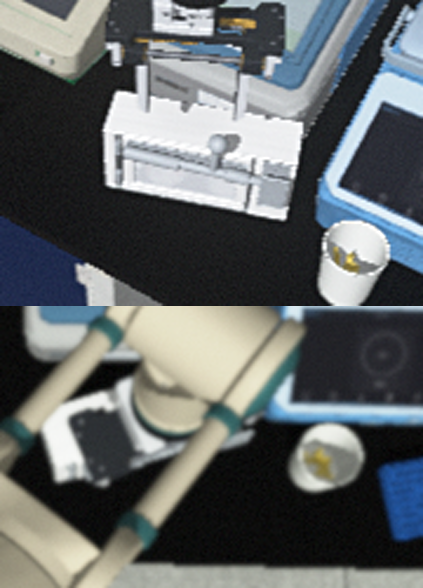

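The scene crop shows the open fingers above and behind the knob, with the knob at about (362,211) in the full image. That matches the projection of my estimate. The top view is blocked by the arm. Next I'll go down in line with the knob.

>>> arm_command:
  plan:
    - [0,1.3,1.4,0,0,2.0,1]
    - [0,1.3,1.4,0,0,2.0,1]
    - [0.05,1.3,1.4,0,0,2.0,1]
    - [0,0,0,0,0,0,1]
    - [0,0,0,0,0,0,1]

```text
t: 2.62
eef_pos: [0.497, -0.3038, 0.2597]
tcp_rot: [0.986, 0.165, -0.001, -0.001]
ft_force: [-0.4, 0.1, -0.2]
grip_width: 0.0937
grip_force: 0.0
```

```bash
python3 - <<'E'
from h import *
s=snap('scene','s3')
q=R.from_quat(bot.state()['tcp_rot']);e=np.array(bot.state()['eef_pos'])
print(e,q.as_matrix()[:,1])
for d in(-.047,.047):print(proj(s,e+q.apply([0,d,.097])))
rows([.4975,-.306,.226],np.radians(-71.2),3,1)
crop('s3',310,150,110,80,7,'d')
E
```

```text
[ 0.49724014 -0.30378819  0.2605509 ] [ 0.32554402 -0.94552547 -0.00163402]
[[344.05711047 204.85803021]]
[[378.64870939 210.8417549 ]]
[-0.02, 0.07, 1.15, -0.03, 0.01, 0.07, 1]
[-0.02, 0.07, 1.15, -0.03, 0.01, 0.07, 1]
[-0.02, 0.07, 1.15, -0.03, 0.01, 0.07, 1]
```

View pics/d.png

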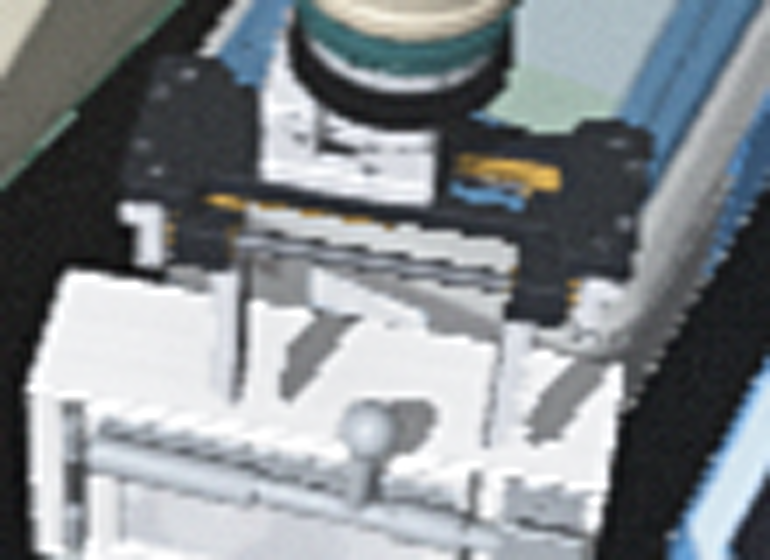

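The fingers straddle the knob. Their tips are at crop (240,400) and (490,443), the ball is at (369,430), and the tips are about where they project. Next I'll lower onto the ball and close.

>>> arm_command:
  plan:
    - [0,0.1,1.2,0,0,0,1]
    - [0,0.1,1.2,0,0,0,1]
    - [0,0,1.1,0,0,0,1]
    - [0,0,0,0,0,0,0.6]
    - [0,0,0,0,0,0,0.4]
    - [0,0,0,0,0,0,0.3]

```text
t: 3.17
eef_pos: [0.4984, -0.3065, 0.2264]
tcp_rot: [0.986, 0.165, 0.0, 0.0]
ft_force: [-0.1, -0.1, 0.3]
grip_width: 0.0777
grip_force: 0.0
```

>>> arm_command:
  plan:
    - [0,0,0,0,0,0,0]
    - [0,0,0,0,0,0,0]
    - [0,0,0,0,0,0,0]
    - [0,0,0,0,0,0,0]

```text
t: 3.5
eef_pos: [0.4983, -0.3068, 0.226]
tcp_rot: [0.986, 0.164, 0.0, 0.0]
ft_force: [-0.8, 0.5, 0.1]
grip_width: 0.0508
grip_force: 0.0
```

>>> arm_command:
  plan:
    - [0,0,0,0,0,0,0]
    - [0,0,0,0,0,0,0]
    - [0,0,0,0,0,0,0]
    - [0,0,0,0,0,0,0]
    - [0,0,0,0,0,0,0]
    - [0,0,0,0,0,0,0]

```text
t: 4.0
eef_pos: [0.4982, -0.3067, 0.2256]
tcp_rot: [0.986, 0.164, 0.0, 0.0]
ft_force: [-0.9, -1.0, 0.7]
grip_width: 0.0223
grip_force: 30.0
```

>>> arm_command:
  plan:
    - [0,-0.1,-0.3,0,0,0,0]
    - [0,-0.15,-0.35,0,0,0,0]
    - [0,-0.15,-0.35,0,0,0,0]
    - [0,-0.15,-0.35,0,0,0,0]
    - [0,0,0,0,0,0,0]
    - [0,0,0,0,0,0,0]

```text
t: 4.5
eef_pos: [0.4963, -0.3009, 0.2393]
tcp_rot: [0.986, 0.165, -0.0, -0.0]
ft_force: [-0.2, -0.0, -4.3]
grip_width: 0.0226
grip_force: 30.0
```

```bash
python3 - <<'E'
from h import *
s=snap('scene','s4')
print({k:np.round(v,4) for k,v in bot.state().items() if k in('eef_pos','ft_force','wrist_torque','grip_width')})
crop('s4',310,170,110,80,7,'e')
E
```

```text
{'eef_pos': array([ 0.4963, -0.301 ,  0.2392]), 'ft_force': array([ 1.0709,  1.4035, -3.5823]), 'wrist_torque': array([0.0522, 0.0441, 0.0088]), 'grip_width': np.float64(0.0228)}
```

View pics/e.png

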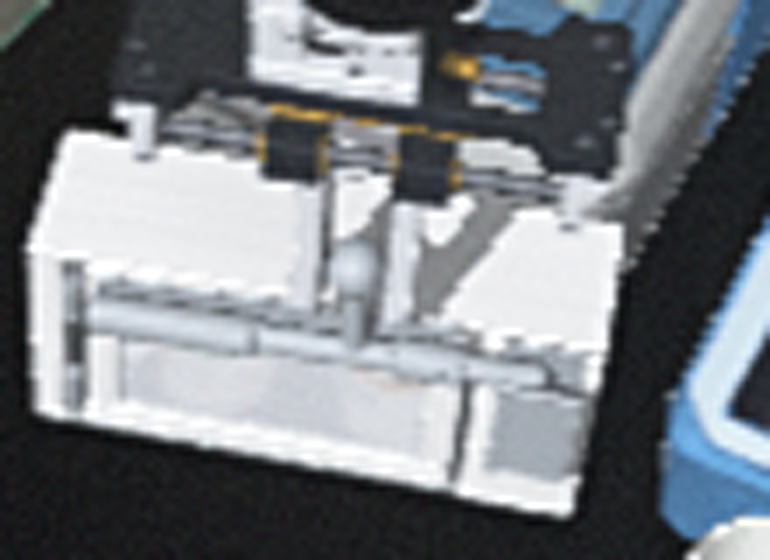

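The ball is gripped between the fingers, and the barrel is raised with the bolt now level and lifted at its right end. Next I'll draw it towards the hinge.

>>> arm_command:
  plan:
    - [0,-0.5,0,0,0,0,0]
    - [0,-0.5,0.02,0,0,0,0]
    - [0,-0.5,0.03,0,0,0,0]
    - [0,0,0,0,0,0,0]

```text
t: 4.88
eef_pos: [0.4911, -0.286, 0.2386]
tcp_rot: [0.986, 0.165, -0.0, -0.001]
ft_force: [-0.2, 0.9, -4.3]
grip_width: 0.0225
grip_force: 30.0
```

>>> arm_command:
  plan:
    - [0,-0.5,0.03,0,0,0,0]
    - [0,-0.5,0.04,0,0,0,0]
    - [0,-0.5,0.05,0,0,0,0]
    - [0,-0.2,0.05,0,0,0,0]
    - [0,0,0,0,0,0,0]

```text
t: 5.3
eef_pos: [0.4858, -0.2702, 0.237]
tcp_rot: [0.986, 0.165, -0.0, -0.001]
ft_force: [0.4, 0.3, -2.7]
grip_width: 0.0224
grip_force: 30.0
```

```bash
python3 - <<'E'
from h import *
s=snap('scene','s5')
print({k:np.round(v,4) for k,v in bot.state().items() if k in('eef_pos','ft_force','wrist_torque','grip_width')})
crop('s5',310,170,110,80,7,'f')
E
```

```text
{'eef_pos': array([ 0.4858, -0.2703,  0.2369]), 'ft_force': array([ 1.3982,  1.5072, -2.9014]), 'wrist_torque': array([ 0.2836, -0.0155, -0.0386]), 'grip_width': np.float64(0.0225)}
```

View pics/f.png

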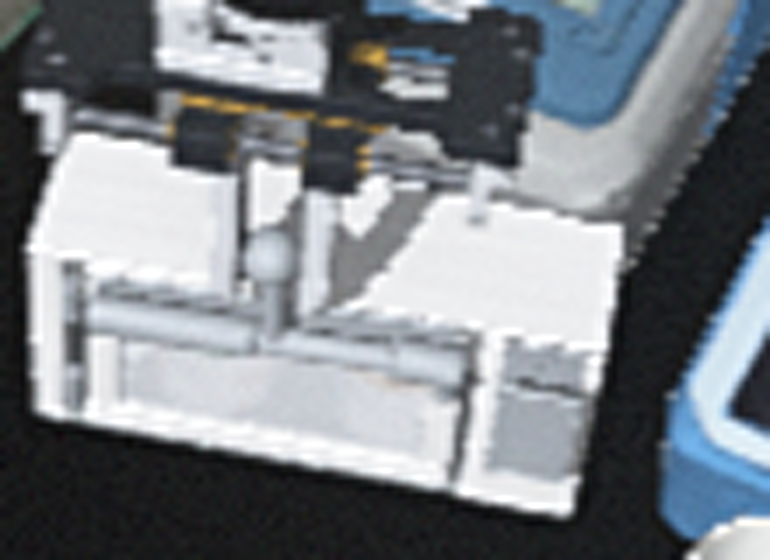

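The knob is drawn left to crop (270,255), with the bolt's nose end left of the keeper and low forces. That makes the draw about 33 mm. Next I'll swing the gate about its hinge, about 86 mm to the left, turning the tool with it.

>>> arm_command:
  plan:
    - [-0.35,-0.05,0,0,0,2.33,0]
    - [-0.35,-0.05,0,0,0,2.33,0]
    - [-0.35,-0.05,0,0,0,2.33,0]
    - [-0.35,-0.05,0,0,0,2.33,0]
    - [0,0,0,0,0,0,0]

```text
t: 5.77
eef_pos: [0.4721, -0.2725, 0.2369]
tcp_rot: [0.997, 0.083, 0.0, -0.001]
ft_force: [2.1, 0.6, -3.3]
grip_width: 0.0226
grip_force: 30.0
```

>>> arm_command:
  plan:
    - [-0.35,-0.05,0,0,0,2.33,0]
    - [-0.35,-0.05,0,0,0,2.33,0]
    - [-0.35,-0.05,0,0,0,2.33,0]
    - [-0.35,-0.05,0,0,0,2.33,0]
    - [0,0,0,0,0,0,0]

```text
t: 6.18
eef_pos: [0.4582, -0.2723, 0.237]
tcp_rot: [1.0, 0.003, 0.001, -0.0]
ft_force: [2.8, 0.4, -3.3]
grip_width: 0.0223
grip_force: 30.0
```

>>> arm_command:
  plan:
    - [-0.35,-0.05,0,0,0,2.33,0]
    - [-0.35,-0.05,0,0,0,2.33,0]
    - [-0.35,-0.05,0,0,0,2.33,0]
    - [-0.35,-0.05,0,0,0,2.33,0]
    - [0,0,0,0,0,0,0]
    - [0,0,0,0,0,0,0]

```text
t: 6.68
eef_pos: [0.4445, -0.2698, 0.2371]
tcp_rot: [0.997, -0.078, 0.0, 0.0]
ft_force: [2.8, 0.2, -3.5]
grip_width: 0.0228
grip_force: 30.0
```

```bash
python3 - <<'E'
from h import *
s=snap('scene','s6');snap('top','t6')
print({k:np.round(v,4) for k,v in bot.state().items() if k in('eef_pos','ft_force','wrist_torque','grip_width','grip_force')})
crop('s6',300,180,110,80,7,'g')
E
```

```text
{'eef_pos': array([ 0.4445, -0.2698,  0.237 ]), 'ft_force': array([ 2.7145,  0.2335, -2.3267]), 'wrist_torque': array([ 0.0674, -0.3681,  0.2073]), 'grip_force': np.float64(29.9994), 'grip_width': np.float64(0.0227)}
```

View pics/g.png

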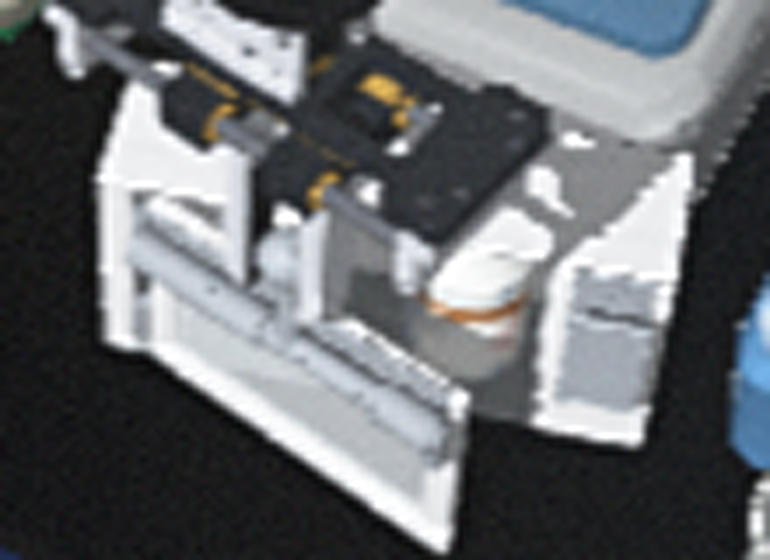

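The gate stands open with the knob still between the fingers at crop (278,255). The free edge's top corner is at crop (465,390). I'll check the angle from the edge.

```bash
python3 - <<'E'
from h import *
s=load('s6');S=lambda x,y:((x+.5)/7-.5+300,(y+.5)/7-.5+180)
E=atz(s,S(465,390),.117);F=atz(s,S(452,553),0.004)
u=np.array([-.322,.947]);v=np.array([.947,.322])
k0=np.array([.4982,-.3067])
for e in(.005,.012):
  for b in(0,.004):
    H=k0+(.128-b)*u+e*v
    r=(E[:2]-H); k=np.array([.4445,-.2698])-H; c=-u
    print(e,b,'gate',np.arctan2(-r@v,-r@u),np.linalg.norm(r),'knob',np.arctan2(-k@v,-k@u)-np.arctan2(e,.09),'r',np.linalg.norm(k))
print(E,F)
E
```

```text
0.005 0 gate 0.3685055636721668 0.1606829385316927 knob 0.47003269597848707 r 0.08763430513788535
0.005 0.004 gate 0.37768808331231557 0.15695716913942226 knob 0.49387406268197864 r 0.0841971501477336
0.012 0 gate 0.40850549056552166 0.1633357628026377 knob 0.4593341467398937 r 0.09134790366505406
0.012 0.004 gate 0.4184594697179441 0.1596719061682455 knob 0.4846873464079303 r 0.08805582411175308
[ 0.45517328 -0.34442356  0.117     ] [ 0.45410326 -0.34826221  0.004     ]
```

```bash
python3 -c "
from h import *
print(bot.finish_job())"
```

```text
the job is handed in; nothing more can be done
None
```

I drew the bolt about 33 mm clear of the keeper and swung the gate open to an estimated 0.4–0.48 rad. I handed the job in at about 7 s of the 29 s limit, still gripping the knob at 30 N and holding the gate still. The arm never went near the bottle, cup or dish, though I took no final measurement of them, and the hand-in call returned no verdict.

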